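# Unload the pan press into the compact and zero its peak pointer

## Task

The refill pan in the brass press has just been trued: press the red ejector paddle down to push the pan up out of its ring, pick it up from above and lay it flat in the round well of the open compact without dropping it, and shut the compact's lid fully. Also get the press ready for its next pan by turning the black peak-pointer knob on its sloping dial anticlockwise all the way back to its zero stop. Leave everything else on the counter where it is.

Things in the scene. Friction and masses are not known exactly. Their poses are not given: they have to be found in the camera images.
- ring_top (a point): Centre of the mouth of the press's die ring, level with its upper rim, 65 mm above the counter. Brass ring, outer diameter 92 mm, bore 64 mm, fixed to the press, open above. Axes as press.
- pan: The refill pan: round flat aluminium disc with a rim, diameter 60 mm, 14 mm high, about 60 g. Origin at the centre of its underside, z up. It starts inside the ring with its top 4 mm below the ring's rim, where it cannot be gripped; with the ejector fully down its underside is 2 mm below the rim, so 12 mm of it stands clear and can be gripped by its sides (60 mm).
- ejector (a joint): Ejector lever angle, rad: 0 = paddle up (start), 0.40 = fully down at its stop. It is geared to a piston under the pan (40 mm of lift per rad, 16 mm in all). Stiff: about 4 N on the paddle moves it, and it stays where it is left.
- paddle_top (a point): Centre of the upper face of the red ejector paddle (30 mm long, 62 mm wide, 8 mm thick), at the end of a lever that sticks out of the ring towards the robot. It starts about 66 mm above the counter and goes down 33 mm to its stop, on an arc of 85 mm radius (it moves horizontally less than 2 mm).
- peak_knob (a joint): Peak-pointer knob angle, rad: 0 = against its zero stop (the red pin on the dial), growing clockwise as seen looking at the dial; starts between 0.6 and 1.45. Stiff (0.08 N m), stays where it is left.
- knob_grip (a point): Grip point of the peak-pointer knob, on its axis, 30 mm off the dial. The knob is a black bar 64 mm long, 16 mm thick, 16 to 42 mm off the dial on a 12 mm stem, its pointer end marked red. Axes: z along the knob's axis out of the dial (35 degrees from vertical, leaning to the press's robot side), x along the bar to its pointer end, y across the bar. Turning back to zero is positive about z.
- well (a point): Centre of the floor of the compact's round well, 11 mm above the counter. The well is 71 mm in diameter and 5 mm deep, in a fixed square silver base 104 x 104 x 16 mm. Axes: z up, x towards the lid's hinge, y along the hinge.
- lid (a joint): Compact lid angle, rad: 0 = shut, starts at 1.95 to 2.25 (open, leaning back away from the well). Stiff hinge (0.06 N m): the lid stays where it is left and must be pushed all the way shut.
- lid_hinge (a point): Middle of the lid's hinge line, on the compact's rear edge, 16 mm above the counter, 52 mm from the well's centre; axes as well. The lid swings about its y axis.
- lid_edge (a point): Middle of the lid's free edge, on the outer face: 104 mm from the hinge along the lid and 18 mm out. The lid is a silver square tray 104 x 104 mm, 18 mm deep outside, 14 mm inside, 70 g. When shut its top is 34 mm above the counter and this point is over the compact's front edge.
- spare_pan: Bystander: a second aluminium pan, 60 mm in diameter and 14 mm high, lying on the counter near the robot. Origin under its centre.
- lipstick: Bystander: gold lipstick tube standing upright, 22 mm in diameter, 78 mm high. Origin under its centre.
- perfume: Bystander: ribbed amber glass perfume bottle, 74 mm in diameter, 120 mm high. Origin under its centre.
- curler: Bystander: black plastic eyelash curler lying flat, 110 x 70 x 10 mm. Origin under its centre.
- jar: Bystander: white cream jar with blue lid, 62 mm in diameter, 46 mm high. Origin under its centre.
- tumbler: Bystander: blue tumbler with make-up brushes, 76 mm in diameter, 180 mm high with the brushes. Origin under its centre.
- press: The fixed brass press, base 210 x 280 mm, 20 mm high. Axes: z up, x from its robot side to its rear, y left. Origin on the counter; from it the ring lies at x 30, y -85 mm, the dial console at x -35 to 75, y 15 to 135 mm (up to 115 mm high), a column 40 mm in diameter, 205 mm high, at x 125, y 0; its press head points to the rear, 250 mm high.
Not all that is in view belongs to the job. There is more than one size of the part that bears well; the job needs the smaller. What is shaped like the pan but pink is not meant.

How it is judged:
By the outcome, as a careful person would: the job done as asked, in the order asked, and still so for the second after the job is handed in, with the robot touching nothing.
It also fails if it takes over 64 s, if anything falls off the work surface, if the arm or the gripper's body presses on something with over 40 N, if the wrist force passes 120 N, or if a joint passes its speed limit or range.

## Robot

A 6-joint arm with a two-finger parallel gripper is mounted at the origin on the work surface. World frame = base frame: x ahead of the robot, y to its left, z up, the work surface at z = 0. Lengths are in mm, angles in rad, forces in N, time in s.
With the tool pointing down it reaches from about 325 to 900 mm from the base axis. Payload 6.1 kg.
Tool frame: the origin (TCP) lies midway between the tips of the shut fingers; the grasp point (between the pads) lies 19 mm behind it (robot.pinch_z is the distance from the TCP to the grasp point, in mm); z points along the fingers, y is the line along which they close (so a half turn about z gives the same grasp; the last joint's range is limited). The gripper opens to 85 mm and grips with 20 to 120 N. Pads are 22 mm wide; open, the fingers measure 114 mm over their backs; the gripper's body (76 mm by 85 mm) begins 54 mm behind the grasp point. The pads swing forward as they close: fully open they stand 13 mm farther back than shut.
Start: joints at [-1.474, 0.22, 1.526, -0, 1.395, -0.126], TCP at [138.094, -609.546, 231.3] pointing down, gripper open.
Joint ranges: [-2.98, 2.98], [-0.91, 2.08], [0.09, 2.57], [-1.24, 4.39], [0.2, 2.65], [-2.68, 2.68]. Speed limits (rad/s): [2.57, 2.57, 3.01, 3.14, 3.14, 3.14].

## Interface

Orientations are given as [roll, pitch, yaw] about the fixed x, y, z axes, in that order (R = Rz(yaw) Ry(pitch) Rx(roll)).
In Python, from plant import read_state, cams, sign_off, robot gives the robot as it stands.
- The arm moves only by the tool play_rows, never from a script. Its arguments are lists of equal length, an entry for each row: "slide": the shift along the tool's x, y, z as a fraction of full scale, a list of three; "rotation": the turn, a rotation vector about the tool's x, y, z as a fraction of full scale, a list of three; "jaw": the gripper command: -1 is shut, 1 is fully open, values between are in proportion. In form: {"slide": [[dx, dy, dz], ...], "rotation": [[ax, ay, az], ...], "jaw": [jaw, ...]}. A call has 1 to 8 rows; each row shifts and turns the commanded pose from where the row before left it, along the tool's axes as they then stand; what a row does not reach is not made up. Full scale, the value 1, is 0.1 m for a shift and 180 degrees for a turn. A row lasts 1/12 s, in which the tool goes at most 41.7 mm and 7.16 degrees, less where a joint would pass 70% of its speed; a pose out of reach is approached as far as the arm can. A call with a number of a shift or a turn outside -1 to 1 is refused whole. A call with a gripper value outside its range is refused whole. The fingers move at their own pace and stop on an object; "squeeze" is the grip in N (left out, the last holds). Time passes only in rows, so rows that do not move let the fingers close. It gives the time, the measured TCP pose, the force, the opening and the grip force at its end, in the units of the state.
- read_state(): the state, without advancing time (a new reading comes with each control period).
- cams.grab_frame(name): name is "scene" or "top" or "wrist"; returns (picture, depth): 384x512x3 uint8, blue, green, red; 384x512 float32, mm along the optical axis (not along the pixel's ray), 0 where there is no reading.
- cams.calibration(name): a dict with "mtx" (3x3 intrinsics, pixels), "rvec" (rotation vector, rad) and "tvec" (3), from world to camera coordinates, as OpenCV has them; the wrist camera has in their place "mount" (4x4, takes a point from camera to tool coordinates, whose origin is the TCP and whose axes are the flange's). Camera axes: x right, y down, z forward; pixel columns grow to the right and rows downward; lengths in mm; the calibration is good to about 2 mm. A picture is of the moment at which its call begins: read the wrist's pose just before it. calibration takes no time and is no camera call.
- sign_off(): hands the job in; it is judged then, once.
The state is a dict: "t": time; "joint_positions": joint angles; "qvel": joint speeds; "joint_efforts": joint torques, N m; "tcp_pos": TCP position; "ee_rot": TCP orientation; "force": force on the tool from outside, world axes, zero at the start; "moment": the same for the moment, N m; "opening": finger opening in mm; "grip_force": force on a finger pad.
Only numpy, scipy, OpenCV 4.12 (cv2) and the standard library are available. Lean on these libraries where they do the work, as an engineer would, in place of code of your own. Each camera call takes 0.05 s, during which the arm holds its last target. There are 200 camera calls.

## Working session

There is one attempt and no reset: what is moved stays moved. The work goes in short steps, Python scripts to look and compute and a tool call to move; the robot and the scene stay as the last step left them, time stands still between calls to the robot, and variables do not carry over. Pictures are saved under pics/ and viewed, at most 11 in all, crops included, and the job is handed in when it is done.

Besides the shell and the picture viewer there is one more tool, called after "Request:" by a JSON object that holds its "fn" and its "kwargs". play_rows: Moves the arm, as the interface text tells. Shift numbers are shares of 0.1 m and turn numbers shares of 180 degrees, none past 1 either way. Its arguments: {"type":"object","properties":{"slide":{"type":"array"},"rotation":{"type":"array"},"jaw":{"type":"array"},"squeeze":{"type":"number"}},"required":["slide","rotation","jaw"]}

```bash
ls; mkdir -p pics
cat > h.py <<'E'
import numpy as np,cv2
from plant import read_state,cams,sign_off,robot
from scipy.spatial.transform import Rotation as R
def grab(n):
    s=read_state();p,d=cams.grab_frame(n);return s,p,d
def world(n,d,s=None):
    c=cams.calibration(n);K=np.array(c["mtx"]);h,w=d.shape
    u,v=np.meshgrid(np.arange(w),np.arange(h))
    P=np.stack([(u-K[0,2])/K[0,0]*d,(v-K[1,2])/K[1,1]*d,d],-1)
    if "rvec" in c:
        M=cv2.Rodrigues(np.array(c["rvec"]))[0];return (P-np.array(c["tvec"]).ravel())@M
    m=np.array(c["mount"]);P=P@m[:3,:3].T+m[:3,3]
    return P@R.from_euler('xyz',s["ee_rot"]).as_matrix().T+np.array(s["tcp_pos"])
E
python3 - <<'E'
from h import *
for n in("top","scene"):
    s,p,d=grab(n);cv2.imwrite(f"pics/{n}0.png",cv2.resize(p,(800,600),interpolation=cv2.INTER_CUBIC));np.savez(f"{n}0.npz",p=p,d=d)
print(s,[x for x in dir(robot) if x[0]!='_'])
print(cams.calibration("wrist"))
E
```

```text
pics
{'t': 0.05, 'joint_positions': array([-1.47411491e+00,  2.21193577e-01,  1.52759024e+00,  1.89914531e-05,
        1.39470130e+00, -1.26094005e-01]), 'qvel': array([ 0.00039839, -0.0017457 , -0.00167449, -0.00025619,  0.0026031 ,
       -0.00036132]), 'joint_efforts': array([ 2.63493181e-03, -4.98608136e+01, -3.90868843e+01, -5.96025279e-05,
        6.22094594e-03,  1.23273449e-05]), 'tcp_pos': array([ 138.03431482, -608.96012443,  230.23045101]), 'ee_rot': array([-3.13971757e+00, -2.56539147e-04,  2.22771837e-01]), 'force': array([-0.05855717, -0.62822824, -0.75462262]), 'moment': array([ 0.0164423 , -0.01294476, -0.01210608]), 'grip_force': 0.0, 'opening': 85.5192107862242} ['IKError', 'pinch_z']
{'mtx': array([[300.35877321,   0.        , 261.25939368],
       [  0.        , 300.35877321, 195.58666662],
       [  0.        ,   0.        ,   1.        ]]), 'mount': array([[ 6.71101935e-04, -9.45536015e-01, -3.25516810e-01,
         8.37768040e+01],
       [ 9.99999608e-01,  4.46690852e-04,  7.64136831e-04,
        -5.65625173e-01],
       [-5.77113513e-04, -3.25517196e-01,  9.45535944e-01,
        -1.42365072e+02],
       [ 0.00000000e+00,  0.00000000e+00,  0.00000000e+00,
         1.00000000e+00]])}
```

View pics/top0.png

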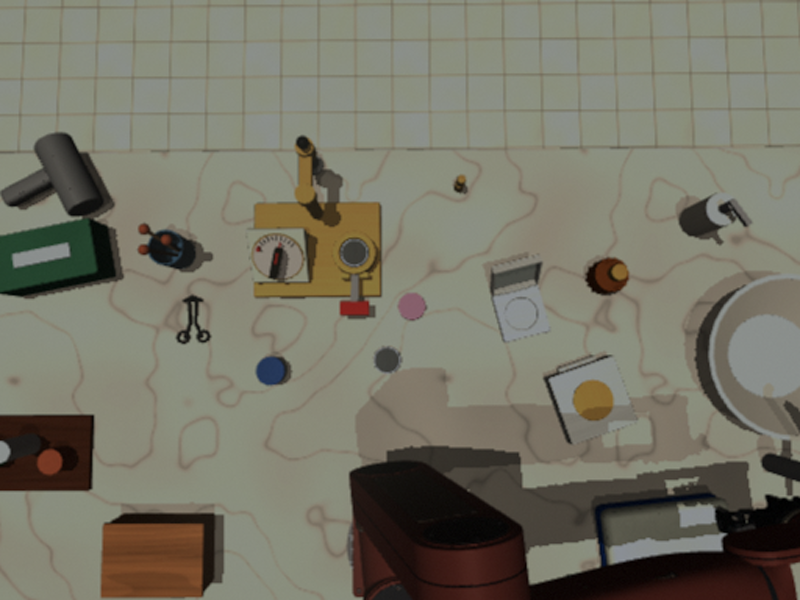

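View pics/scene0.png

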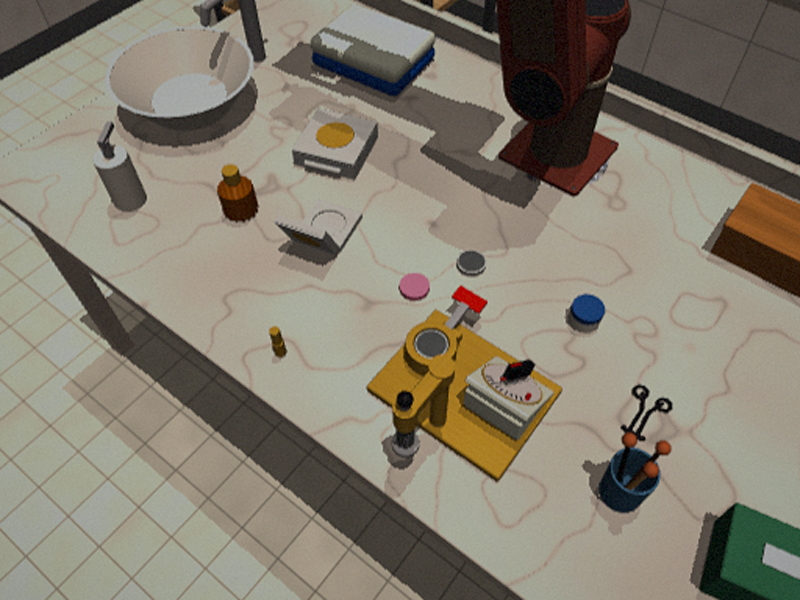

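Top picture (800x600): candidates for the pan are the grey disc in the ring (353,252), which is the one wanted; the spare pan (387,360); and the pink disc (412,306). For the compact there is the small open one (520,310), the one wanted, and the larger one with a gold disc (592,400). Red paddle is at (354,308), the knob at (277,262). The scene picture agrees. Next I'll measure from depth and take one close crop.

Run:
```python
from h import *
D={n:np.load(n+"0.npz") for n in("top","scene")}
p,d=D["top"]["p"],D["top"]["d"];W=world("top",d)
def at(u,v):return W[int(v*.64),int(u*.64)].round(0)
for k,(u,v) in dict(ring=(353,235),pan=(353,252),paddle=(354,308),knob=(277,262),spare=(387,360),well=(521,314),base=(540,330),counter=(450,250),big=(592,400),c2=(560,380)).items():print(k,at(u,v))
for n in D:
    p,d=D[n]["p"],D[n]["d"];W=world(n,d);hsv=cv2.cvtColor(p,cv2.COLOR_BGR2HSV)
    z=W[...,2];ok=(d>0)
    # red paddle
    c=p.astype(int);red=(c[...,2]>120)&(c[...,1]<50)&(c[...,0]<60)&(z>25)&(z<90)&ok
    nl,L,st,ce=cv2.connectedComponentsWithStats(red.astype(np.uint8))
    for i in range(1,nl):
        if st[i,4]>40:
            P=W[L==i];print(n,"red",st[i],P.mean(0).round(1),P.min(0).round(0),P.max(0).round(0))
            xy=P[:,:2].astype(np.float32);print(cv2.minAreaRect(xy))
    # press base
    br=(hsv[...,0]>15)&(hsv[...,0]<30)&(hsv[...,1]>130)&ok
    m=br&(abs(z-20)<6);P=W[m];print(n,"base",len(P),cv2.minAreaRect(P[:,:2].astype(np.float32)))
    m=br&(abs(z-65)<6);P=W[m][:,:2];print(n,"ring",len(P),P.mean(0) if len(P) else 0, cv2.minEnclosingCircle(P.astype(np.float32)),P.min(0),P.max(0))
s,p,d=D["top"]["p"],0,0
a=D["top"]["p"]
cv2.imwrite("pics/crop.png",np.hstack([cv2.resize(a[120:220,150:260],(396,360),interpolation=cv2.INTER_CUBIC),cv2.resize(a[150:290,290:420],(334,360),interpolation=cv2.INTER_CUBIC)]))
```

```text
ring [664.  99.  68.]
pan [628. 100.  61.]
paddle [507.  96.  64.]
knob [602. 250. 115.]
spare [398.  28.  14.]
well [ 498. -268.    8.]
base [ 460. -305.   21.]
counter [ 639. -116.   -1.]
big [ 310. -406.   41.]
c2 [ 353. -340.   45.]
top red [218 193  17   8 120] [507.6  95.8  65.8] [497.  70.  58.] [520. 123.  76.]
((507.7878723144531, 96.06526184082031), (23.28754425048828, 53.64187240600586), 1.9229282140731812)
top base 2580 ((432.42755126953125, 408.6635437011719), (511.0610656738281, 904.703125), 59.16733932495117)
top ring 292 [626.83247715  97.56469341] ((334.96649169921875, 0.10931396484375), 543.3543701171875) [  72.21876288 -476.29713502] [774.6750426  476.51578245]
scene red [290 183  22  18 176] [508.6  96.6  64.2] [494.  66.  57.] [524. 127.  71.]
((508.9972229003906, 96.42537689208984), (61.597660064697266, 28.975820541381836), 89.84361267089844)
scene base 3196 ((368.54425048828125, 48.98321533203125), (772.2924194335938, 921.9989624023438), 69.51570129394531)
scene ring 455 [569.58605079 107.59004601] ((343.0316162109375, 55.881011962890625), 566.5192260742188) [   1.26920538 -442.7213177 ] [790.34670232 554.48333046]
```

View pics/crop.png

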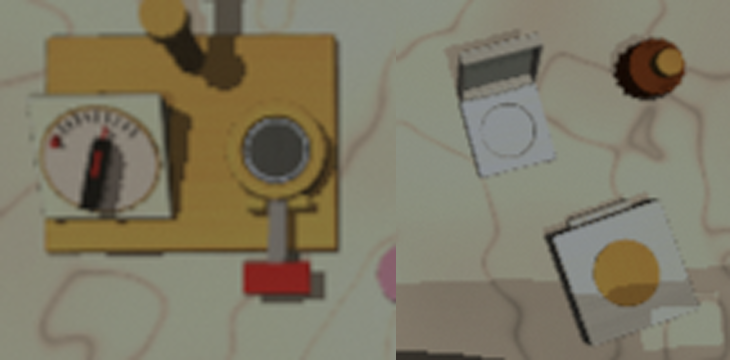

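The crop confirms it: grey pan inside the brass ring, and the small open compact with a plain round well. Now the refined geometry, restricted to regions of interest.

Run:
```python
from h import *
from scipy.optimize import least_squares
def fit(P,r0):
    f=lambda q:np.hypot(P[:,0]-q[0],P[:,1]-q[1])-r0
    return least_squares(f,P.mean(0),loss='soft_l1').x
for n in("top","scene"):
    D=np.load(n+"0.npz");p,d=D["p"],D["d"];W=world(n,d);x,y,z=np.moveaxis(W,-1,0);ok=d>0
    hsv=cv2.cvtColor(p,cv2.COLOR_BGR2HSV)
    roi=ok&(x>480)&(x<800)&(y>0)&(y<360)
    br=(hsv[...,0]>15)&(hsv[...,0]<30)&(hsv[...,1]>110)
    for nm,m in(("base",roi&br&(abs(z-20)<7)),("ring",roi&br&(abs(z-66)<8)&(abs(y-98)<60)&(abs(x-628)<60)),
      ("panin",roi&~br&(abs(z-61)<10)&(hsv[...,2]<120)&(np.hypot(x-628,y-99)<34)),
      ("spare",ok&(np.hypot(x-398,y-28)<60)&(z>7)&(z<25))):
        P=W[m];print(n,nm,len(P),P.mean(0).round(1),[np.round(a,1) for a in cv2.minAreaRect(P[:,:2].astype(np.float32))])
    m=ok&(np.hypot(x-498,y+268)<120)&(z>9)&(z<21)&(x<565)
    P=W[m];print(n,"cbase",len(P),P.mean(0).round(1),[np.round(a,1) for a in cv2.minAreaRect(P[:,:2].astype(np.float32))])
    m=ok&(np.hypot(x-570,y+260)<110)&(z>26)
    P=W[m]
    if len(P)>10:
        q=P.mean(0);w,v=np.linalg.eigh(np.cov((P-q).T));print("lid",len(P),q.round(1),v[:,0].round(3),w.round(0),P.min(0).round(0),P.max(0).round(0))
    m=roi&(y>190)&(z>60)&(z<200)&(x<700)&(hsv[...,2]<60)
    P=W[m];print("knob",len(P),P.mean(0).round(1),P.min(0).round(0),P.max(0).round(0)) if len(P) else 0
```

```text
top base 2698 [648.7 168.4  19.5] [array([641.1, 181.6]), array([275. , 206.9]), np.float64(89.8)]
top ring 299 [627.7  97.7  64.2] [array([623.4,  96.7]), array([87.9, 96.8]), np.float64(88.7)]
top panin 255 [627.   96.1  60.1] [array([626.8,  98.2]), array([57. , 59.4]), np.float64(89.9)]
top spare 239 [398.7  28.5  13.3] [array([406.6,  25.4]), array([65.1, 89.2]), np.float64(36.9)]
top cbase 916 [ 504.  -263.2   14.8] [array([ 506.3, -263.5]), array([121.4, 105.4]), np.float64(13.8)]
lid 447 [ 583.8 -245.3   76.5] [ 0.913  0.231 -0.335] [  24.  928. 1091.] [ 542. -301.   26.] [ 613. -190.  117.]
knob 90 [598.8 253.3 103. ] [571. 242.  60.] [629. 269. 130.]
scene base 3241 [668.2 194.4  18.1] [array([643.1, 182. ]), array([280. , 211.2]), np.float64(89.9)]
scene ring 349 [626.3  92.9  62.9] [array([628.7,  97.3]), array([92. , 90.9]), np.float64(25.3)]
scene panin 275 [624.7  95.   58.9] [array([624.5,  95.1]), array([59.4, 57.1]), np.float64(0.1)]
scene spare 226 [400.3  29.6  11.7] [array([397.5,  29. ]), array([61., 58.]), np.float64(13.6)]
scene cbase 503 [ 486.3 -263.2   13.4] [array([ 507. , -262.7]), array([128.5, 105.4]), np.float64(15.0)]
lid 428 [ 587.1 -235.    84.2] [ 0.916  0.273 -0.293] [  29.  691. 1145.] [ 544. -295.   26.] [ 614. -189.  114.]
knob 181 [610.3 257.9 106.1] [571. 215.  62.] [678. 298. 128.]
```

Request:
{"fn": "play_rows", "kwargs": {"slide": [[0,0,0],[0,0,0],[0.168,-0.32,0],[0.168,-0.32,0],[0.168,-0.32,0],[0.168,-0.32,0],[0.168,-0.32,0],[0.168,-0.32,0]], "rotation": [[0,0,0.0355],[0,0,0.0355],[0,0,0],[0,0,0],[0,0,0],[0,0,0],[0,0,0],[0,0,0]], "jaw": [-1,-1,-1,-1,-1,-1,-1,-1]}}

```text
t: 0.77
tcp_pos: [239.3, -415.7, 230.7]
ee_rot: [-3.141, 0.0, -0.001]
force: [0.8, 0.1, 0.0]
opening: 0.1
grip_force: 0.0
```

Request:
{"fn": "play_rows", "kwargs": {"slide": [[0.168,-0.32,0],[0.168,-0.32,0],[0.168,-0.32,0],[0.168,-0.32,0],[0.168,-0.32,0],[0.168,-0.32,0],[0.168,-0.32,0],[0.168,-0.32,0]], "rotation": [[0,0,0],[0,0,0],[0,0,0],[0,0,0],[0,0,0],[0,0,0],[0,0,0],[0,0,0]], "jaw": [-1,-1,-1,-1,-1,-1,-1,-1]}}

```text
t: 1.43
tcp_pos: [373.6, -159.8, 231.1]
ee_rot: [3.142, -0.0, -0.001]
force: [1.0, 0.3, -1.0]
opening: -0.2
grip_force: 0.0
```

Request:
{"fn": "play_rows", "kwargs": {"slide": [[0.168,-0.32,0],[0.168,-0.32,0],[0.168,-0.32,0.1],[0.168,-0.32,0.2],[0.168,-0.32,0.25],[0.168,-0.32,0.25],[0.168,-0.32,0.25],[0.168,-0.32,0.25]], "rotation": [[0,0,0],[0,0,0],[0,0,0],[0,0,0],[0,0,0],[0,0,0],[0,0,0],[0,0,0]], "jaw": [-1,-1,-1,-1,-1,-1,-1,-1]}}

```text
t: 2.1
tcp_pos: [504.5, 89.6, 105.1]
ee_rot: [3.142, 0.0, 0.0]
force: [1.6, -1.1, 0.3]
opening: 0.1
grip_force: 0.0
```

Request:
{"fn": "play_rows", "kwargs": {"slide": [[0,0,0.15],[0,0,0.15],[0,0,0.1],[0,0,0.1],[0,0,0.1],[0,0,0.05]], "rotation": [[0,0,0],[0,0,0],[0,0,0],[0,0,0],[0,0,0],[0,0,0]], "jaw": [-1,-1,-1,-1,-1,-1]}}

```text
t: 2.6
tcp_pos: [504.4, 87.6, 40.9]
ee_rot: [-3.141, -0.0, -0.001]
force: [-2.6, 2.3, 5.0]
opening: -0.1
grip_force: 2.2
```

Request:
{"fn": "play_rows", "kwargs": {"slide": [[0.02,-0.05,0.03],[0,0,0.03],[0,0,0.02],[0,0,0.02],[0,0,0.02],[0,0,0]], "rotation": [[0,0,0],[0,0,0],[0,0,0],[0,0,0],[0,0,0],[0,0,0]], "jaw": [-1,-1,-1,-1,-1,-1]}}

```text
t: 3.1
tcp_pos: [507.8, 92.4, 32.8]
ee_rot: [3.141, -0.002, -0.0]
force: [-11.0, -2.6, 26.6]
opening: -0.0
grip_force: 13.9
```

Request:
{"fn": "play_rows", "kwargs": {"slide": [[0,0,-0.3],[0,0,-0.4],[0,0,-0.4],[0.3,-0.015,-0.3],[0.35,-0.015,-0.1],[0.35,-0.015,0],[0.2,0,0],[0,0,0]], "rotation": [[0,0,0],[0,0,0],[0,0,0],[0,0,0],[0,0,0],[0,0,0],[0,0,0],[0,0,0]], "jaw": [-1,-1,-1,0,1,1,1,1]}}

```text
t: 3.77
tcp_pos: [629.5, 96.9, 179.4]
ee_rot: [-3.141, -0.004, -0.001]
force: [-0.4, -1.0, 0.4]
opening: 60.1
grip_force: 0.0
```

```bash
cat > ring.py <<'E'
from h import *
import sys
s,p,d=grab("wrist");W=world("wrist",d,s);x,y,z=np.moveaxis(W,-1,0);ok=d>0
np.savez(sys.argv[1]+".npz",p=p,d=d,**{k:s[k] for k in("tcp_pos","ee_rot")})
cv2.imwrite(f"pics/{sys.argv[1]}.png",p);print(s["tcp_pos"].round(1),s["ee_rot"].round(3))
E
python3 ring.py w1
python3 - <<'E'
from h import *
D=np.load("w1.npz");s={k:D[k] for k in("tcp_pos","ee_rot")};W=world("wrist",D["d"],s);x,y,z=np.moveaxis(W,-1,0)
near=(np.hypot(x-628,y-97)<60)
for lo,hi in((70,84),(58,70)):
    m=near&(z>lo)&(z<hi);P=W[m].astype(np.float32)
    print(lo,len(P),np.median(P,0),cv2.minEnclosingCircle(P[:,:2]),cv2.fitEllipse(P[:,:2]))
E
```

```text
[629.5  96.9 179.4] [-3.141e+00 -4.000e-03 -1.000e-03]Traceback (most recent call last):
  File "<stdin>", line 6, in <module>
cv2.error: OpenCV(4.12.0) /io/opencv/modules/imgproc/src/shapedescr.cpp:201: error: (-215:Assertion failed) count >= 0 && (depth == CV_32F || depth == CV_32S) in function 'minEnclosingCircle'
```

View pics/w1.png

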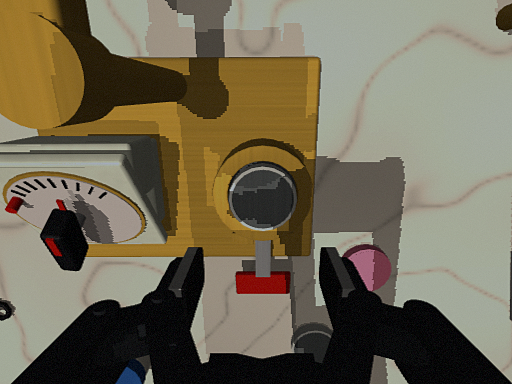

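Wrist view: pan raised in the ring at about (262,195), knob at (64,240), red zero pin at (13,205), fingers straddling the view below. Checking the raised height.

Run:
```python
from h import *
D=np.load("w1.npz");s={k:D[k] for k in("tcp_pos","ee_rot")};W=world("wrist",D["d"],s)
for u,v in((262,197),(222,200),(305,200),(263,148),(262,283),(130,230),(64,240),(20,190)):print(u,v,W[v,u].round(1),D["d"][v,u])
for z0,c,rr in((65,(263,195),0),):
    g=cv2.cvtColor(D["p"],cv2.COLOR_BGR2GRAY)
x,y,z=np.moveaxis(W,-1,0);uu,vv=np.meshgrid(range(512),range(384))
for m,n in (((np.hypot(uu-262,vv-197)<36)&(z>71),"pan"),((np.hypot(uu-263,vv-190)<55)&(z>58)&(z<70),"ring")):
    P=W[m].astype(np.float32);print(n,len(P),np.median(P,0))
    if len(P)>50: print(cv2.minEnclosingCircle(P[:,:2]),P.min(0),P.max(0))
hsv=cv2.cvtColor(D["p"],cv2.COLOR_BGR2HSV);r=((hsv[...,0]<6)|(hsv[...,0]>174))&(hsv[...,1]>180)&(hsv[...,2]>90)
nl,L,st,ce=cv2.connectedComponentsWithStats(r.astype(np.uint8))
for i in range(1,nl):
    if st[i,4]>20: print("red",st[i],np.median(W[L==i],0).round(1))
```

```text
262 197 [627.4  96.6  75. ] 261.36118
222 200 [621.  132.9  64.7] 273.1392
305 200 [621.2  57.6  65.6] 272.25482
263 148 [668.4  95.7  65. ] 257.58545
262 283 [510.   96.4  32.6] 339.32196
130 230 [591.2 220.7  65. ] 282.43588
64 240 [610.9 242.  123.8] 220.44946
20 190 [642.1 283.7 100.8] 232.1627
pan 3510 [627.23883   96.578476  75.98135 ]Traceback (most recent call last):
  File "<stdin>", line 9, in <module>
cv2.error: OpenCV(4.12.0) /io/opencv/modules/imgproc/src/shapedescr.cpp:201: error: (-215:Assertion failed) count >= 0 && (depth == CV_32F || depth == CV_32S) in function 'minEnclosingCircle'
```

Request:
{"fn": "play_rows", "kwargs": {"slide": [[-0.02,0,0.35],[0,0,0.35],[0,0,0.25],[0,0,0.14],[0,0,0.05],[0,0,0],[0,0,0]], "rotation": [[0,0,0],[0,0,0],[0,0,0],[0,0,0],[0,0,0],[0,0,0],[0,0,0]], "jaw": [1,1,1,1,1,1,1]}}

```text
t: 4.4
tcp_pos: [624.7, 97.3, 66.5]
ee_rot: [-3.141, -0.002, -0.0]
force: [0.6, 0.1, -0.2]
opening: 85.1
grip_force: 0.0
```

Request:
{"fn": "play_rows", "kwargs": {"slide": [[0.025,0.005,0.02],[0,0,0],[0,0,0],[0,0,0],[0,0,0],[0,0,0],[0,0,0],[0,0,0]], "rotation": [[0,0,0],[0,0,0],[0,0,0],[0,0,0],[0,0,0],[0,0,0],[0,0,0],[0,0,0]], "jaw": [0.6,0.5,0.4,0.2,0.2,0.2,0.2,0.2], "squeeze": 40}}

```text
t: 5.07
tcp_pos: [627.6, 96.5, 64.7]
ee_rot: [3.141, -0.003, -0.0]
force: [-0.1, -0.7, 5.3]
opening: 58.2
grip_force: 41.8
```

Request:
{"fn": "play_rows", "kwargs": {"slide": [[0,0,-0.05],[0,0,-0.1],[0,0,-0.2],[0,0,-0.2],[0,0,-0.2],[0,0,-0.2],[0,0,0]], "rotation": [[0,0,0],[0,0,0],[0,0,0],[0,0,0],[0,0,0],[0,0,0],[0,0,0]], "jaw": [0.2,0.2,0.2,0.2,0.2,0.2,0.2]}}

```text
t: 5.65
tcp_pos: [629.1, 96.9, 163.7]
ee_rot: [-3.141, -0.008, -0.0]
force: [1.2, -0.4, 0.4]
opening: 57.4
grip_force: 42.9
```

```bash
python3 ring.py w2
```

```text
[629.1  96.9 163.7] [-3.141 -0.008 -0.   ]
```

View pics/w2.png

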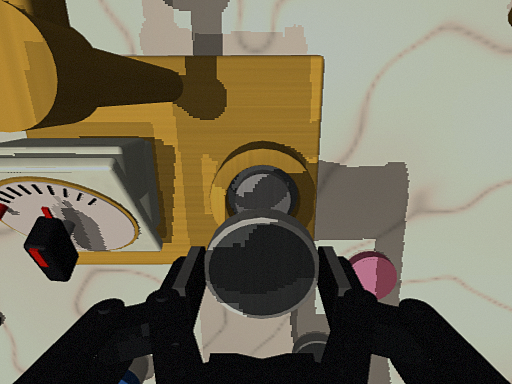

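The pan is held between the pads at (262,265) and the ring at (263,195) is empty. Measuring how it sits in the hand and then moving on.

Run:
```python
from h import *
D=np.load("w2.npz");s={k:D[k] for k in("tcp_pos","ee_rot")};W=world("wrist",D["d"],s)
uu,vv=np.meshgrid(range(512),range(384));z=W[...,2]
P=W[(np.hypot(uu-262,vv-268)<38)&(z>130)]
q=np.median(P,0);A=np.c_[P[:,:2]-q[:2],np.ones(len(P))];print(len(P),q-s["tcp_pos"],np.linalg.lstsq(A,P[:,2],rcond=None)[0])
P=W[(np.hypot(uu-262,vv-265)<60)&(z>150)&(np.hypot(W[...,0]-629,W[...,1]-97)<34)]
print(len(P),P[:,:].min(0)-s["tcp_pos"],P.max(0)-s["tcp_pos"])
```

```text
4509 [-2.55939999e-01  1.03888730e-02  1.08363482e+01] [2.44542619e-01 2.17736777e-03 1.74979463e+02]
10221 [-32.74290911 -28.91608016  -2.91419133] [27.88949356 29.38916925 17.57102365]
```

The pan is pitched about 14° around the pad line (low towards the robot). It will level as it meets the well floor. Carrying it over at a height.

Request:
{"fn": "play_rows", "kwargs": {"slide": [[0,0,-0.15],[-0.07,0.15,-0.2],[-0.11,0.25,-0.1],[-0.15,0.3,0],[-0.15,0.3,0],[-0.15,0.3,0],[-0.15,0.3,0],[-0.15,0.3,0]], "rotation": [[0,0,0],[0,0,0],[0,0,0],[0,0,0],[0,0,0],[0,0,0],[0,0,0],[0,0,0]], "jaw": [0.2,0.2,0.2,0.2,0.2,0.2,0.2,0.2]}}

```text
t: 6.37
tcp_pos: [531.5, -94.1, 201.4]
ee_rot: [-3.141, 0.002, 0.0]
force: [1.0, -1.0, -0.8]
opening: 57.7
grip_force: 43.0
```

Request:
{"fn": "play_rows", "kwargs": {"slide": [[-0.15,0.3,0],[-0.15,0.3,0],[-0.15,0.3,0],[-0.15,0.3,0],[-0.14,0.3,0],[-0.1,0.15,0],[0,0,0],[0,0,0]], "rotation": [[0,0,0],[0,0,0],[0,0,0],[0,0,0],[0,0,0],[0,0,-0.026],[0,0,-0.026],[0,0,-0.026]], "jaw": [0.2,0.2,0.2,0.2,0.2,0.2,0.2,0.2]}}

```text
t: 7.03
tcp_pos: [447.7, -259.0, 201.3]
ee_rot: [-3.139, 0.002, 0.246]
force: [-0.3, -0.2, -0.7]
opening: 57.6
grip_force: 43.1
```

Request:
{"fn": "play_rows", "kwargs": {"slide": [[0,0,0],[0,0,0]], "rotation": [[0,0,0],[0,0,0]], "jaw": [0.2,0.2]}}

```text
t: 7.2
tcp_pos: [448.6, -257.9, 201.8]
ee_rot: [-3.14, 0.001, 0.242]
force: [-0.1, -0.0, -0.8]
opening: 57.8
grip_force: 43.1
```

```bash
python3 ring.py w3
```

```text
[ 448.6 -257.9  201.8] [-3.14e+00  1.00e-03  2.42e-01]
```

View pics/w3.png

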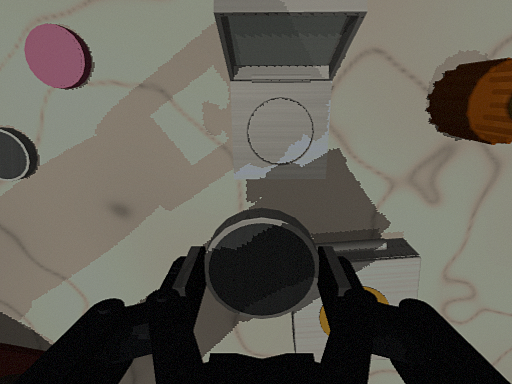

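The well circle is at (281,130) with radius 33 px, the lid stands open behind it at (290,45), and the pan is held at (262,262).

Run:
```python
from h import *
D=np.load("w3.npz");s={k:D[k] for k in("tcp_pos","ee_rot")};c=cams.calibration("wrist");K=np.array(c["mtx"]);m=np.array(c["mount"])
Rt=R.from_euler('xyz',s["ee_rot"]).as_matrix()
def ray(u,v,z):
    k=Rt@m[:3,:3]@np.array([(u-K[0,2])/K[0,0],(v-K[1,2])/K[1,1],1]);o=Rt@m[:3,3]+s["tcp_pos"];return o+k*(z-o[2])/k[2]
g=cv2.cvtColor(D["p"],cv2.COLOR_BGR2GRAY)[85:175,236:328]
C=cv2.HoughCircles(cv2.resize(g,None,fx=4,fy=4,interpolation=cv2.INTER_CUBIC),cv2.HOUGH_GRADIENT,1.5,400,param1=80,param2=20,minRadius=115,maxRadius=150);print(C)
if C is not None:
    u,v,r=C[0,0]/4; u+=236-.4;v+=85-.4
    print(u,v,r); 
else:u,v,r=281,130.5,33
a=np.array([ray(u+r*np.cos(t),v+r*np.sin(t),16) for t in np.arange(0,6.28,.2)]);print("well",a.mean(0).round(1),np.hypot(*(a-a.mean(0))[:,:2].T).mean()*2)
b=np.array([ray(*q,16) for q in((231,80),(330,80),(327,178),(236,178))]);print(b.round(1),b.mean(0)); e=b[0]-b[1];print("yaw",np.arctan2(e[1],e[0])-np.pi/2)
well=a.mean(0);print("delta tool",(Rt.T@(np.array([well[0],well[1],0])-s["tcp_pos"])).round(1))
W=world("wrist",D["d"],s);z=W[...,2];uu,vv=np.meshgrid(range(512),range(384))
T=(W-s["tcp_pos"])@Rt
P=T[(np.hypot(uu-262,vv-268)<38)&(z>150)];A=np.c_[P[:,:2],np.ones(len(P))];print("pan floor in tool",np.linalg.lstsq(A,P[:,2],rcond=None)[0])
print("base z",np.median(z[90:120,240:250]),np.median(z[120:140,275:288]))
L=W[(uu>235)&(uu<350)&(vv>20)&(vv<70)&(z>25)]@R.from_euler('z',.242).as_matrix();q=L.mean(0);w,V=np.linalg.eigh(np.cov((L-q).T));print("lid inner in compact-rot frame",q,V[:,0],L[:,2].max(), (well@R.from_euler('z',.242).as_matrix()))
```

```text
[[[174.75 186.75 132.4 ]]]
279.2875 131.2875 33.1
well [ 495.2 -266.3   16. ] 70.73117475139031
[[ 533.5 -204.4   16. ]
 [ 557.8 -302.4   16. ]
 [ 458.3 -331.5   16. ]
 [ 433.5 -231.5   16. ]] [ 495.7614597 -267.4372974   16.       ]
yaw 0.2427845799345223
delta tool [ 43.5  19.7 201.7]
pan floor in tool [-3.06863221e-01  9.36165822e-04 -1.14467822e+01]
base z 15.628285252303485 10.801822287912216
lid inner in compact-rot frame [ 498.55869308 -383.79240293   57.0809603 ] [ 0.99659381 -0.01924781 -0.08018914] 344.01877617377716 [ 416.93497961 -377.24189443   16.        ]
```

Request:
{"fn": "play_rows", "kwargs": {"slide": [[0.2,0.1,0],[0.236,0.103,0],[0,0,0.3],[0,0,0.35],[0,0,0.35],[0,0,0.35],[0,0,0.2],[0,0,0]], "rotation": [[0,0,0],[0,0,0],[0,0,0],[0,0,0],[0,0,0],[0,0,0],[0,0,0],[0,0,0]], "jaw": [0.2,0.2,0.2,0.2,0.2,0.2,0.2,0.2]}}

```text
t: 7.92
tcp_pos: [492.6, -264.0, 41.8]
ee_rot: [-3.133, 0.007, 0.244]
force: [-1.3, -0.1, -1.1]
opening: 57.9
grip_force: 43.1
```

Request:
{"fn": "play_rows", "kwargs": {"slide": [[0,0,0],[0,0,0]], "rotation": [[0,0,0],[0,0,0]], "jaw": [0.2,0.2], "squeeze": 25}}

```text
t: 8.08
tcp_pos: [497.6, -267.9, 49.5]
ee_rot: [3.14, -0.001, 0.244]
force: [0.4, -0.0, -0.9]
opening: 57.9
grip_force: 43.1
```

Request:
{"fn": "play_rows", "kwargs": {"slide": [[0,0,0.15],[0,0,0.1],[0,0,0],[0,0,0]], "rotation": [[0,0,0],[0,0,0],[0,0,0],[0,0,0]], "jaw": [0.2,0.2,0.2,0.2], "squeeze": 25}}

```text
t: 8.42
tcp_pos: [496.6, -267.5, 23.5]
ee_rot: [3.141, -0.0, 0.245]
force: [0.2, 0.3, -0.2]
opening: 57.6
grip_force: 43.1
```

Request:
{"fn": "play_rows", "kwargs": {"slide": [[0,0,0.02],[0,0,0.02],[0,0,0.02],[0,0,0]], "rotation": [[0,0,0],[0,0,0],[0,0,0],[0,0,0]], "jaw": [0.2,0.2,0.2,0.2]}}

```text
t: 8.75
tcp_pos: [496.3, -267.4, 16.8]
ee_rot: [-3.141, 0.0, 0.245]
force: [-0.3, 0.2, -1.1]
opening: 58.0
grip_force: 43.1
```

Request:
{"fn": "play_rows", "kwargs": {"slide": [[0,0,0.01],[0,0,0.01],[0,0,0.01],[0,0,0]], "rotation": [[0,0,0],[0,0,0],[0,0,0],[0,0,0]], "jaw": [0.2,0.2,0.2,0.2]}}

```text
t: 9.08
tcp_pos: [496.4, -267.4, 13.7]
ee_rot: [-3.141, 0.0, 0.245]
force: [0.2, -0.4, -0.0]
opening: 57.8
grip_force: 43.2
```

```bash
python3 ring.py w4
python3 - <<'E'
from h import *
D=np.load("w4.npz");s={k:D[k] for k in("tcp_pos","ee_rot")};W=world("wrist",D["d"],s);Rt=R.from_euler('xyz',s["ee_rot"]).as_matrix()
T=(W-s["tcp_pos"])@Rt;uu,vv=np.meshgrid(range(512),range(384))
P=T[(np.hypot(uu-262,vv-268)<38)];A=np.c_[P[:,:2],np.ones(len(P))];print("pan floor in tool",np.linalg.lstsq(A,P[:,2],rcond=None)[0],read_state()["force"],read_state()["moment"])
E
```

```text
[ 496.4 -267.4   13.7] [-3.141  0.     0.245]
pan floor in tool [-3.07387912e-01  4.73868976e-04 -1.14105511e+01] [-0.00216355 -0.32378094 -0.26706953] [ 0.0002653   0.00560274 -0.00327522]
```

View pics/w4.png

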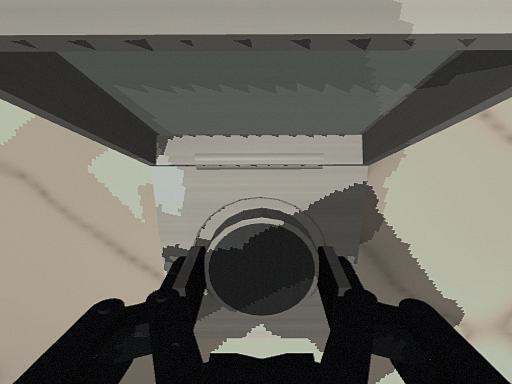

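Run:
```python
from h import *
for n,c in(("w1",(262,197)),("w4",(262,265))):
    D=np.load(n+".npz");s={k:D[k] for k in("tcp_pos","ee_rot")};W=world("wrist",D["d"],s);Rt=R.from_euler('xyz',s["ee_rot"]).as_matrix()
    T=(W-s["tcp_pos"])@Rt
    print(n,[(v,T[v,262].round(1),D["d"][v,262].round(1)) for v in range(c[1]-60,c[1]+61,10)])
```

```text
w1 [(137, array([ 41.3,   0.4, 161.8]), np.float32(301.5)), (147, array([ 39.5,   0.2, 113.7]), np.float32(256.5)), (157, array([ 30.7,   0.3, 114.6]), np.float32(260.2)), (167, array([ 24.5,   0.2, 103.6]), np.float32(251.9)), (177, array([ 15.9,   0.2, 103.1]), np.float32(254.2)), (187, array([  6.9,   0.3, 103.4]), np.float32(257.4)), (197, array([ -2.5,   0.3, 104.4]), np.float32(261.4)), (207, array([-11.1,   0.3, 102.6]), np.float32(262.5)), (217, array([-20.8,   0.3, 103.1]), np.float32(266.1)), (227, array([-30.7,   0.3, 103.6]), np.float32(269.8)), (237, array([-46.4,   0.4, 114.9]), np.float32(285.6)), (247, array([-68.6,   0.5, 135.9]), np.float32(312.8)), (257, array([-82. ,   0.5, 138.6]), np.float32(319.6))]
w4 [(205, array([28.4, -0.1,  3.5]), np.float32(156.0)), (215, array([27.5, -0.1, -7.7]), np.float32(145.7)), (225, array([ 23.4,  -0.1, -10.5]), np.float32(144.3)), (235, array([ 18.4,  -0.1, -11.1]), np.float32(145.4)), (245, array([ 12.9,  -0.1, -10.8]), np.float32(147.5)), (255, array([  7.3,  -0.1, -10.9]), np.float32(149.2)), (265, array([  1.5,  -0.1, -10.7]), np.float32(151.2)), (275, array([ -4.3,  -0.1, -10.8]), np.float32(153.1)), (285, array([ -9.9,  -0.1, -11.4]), np.float32(154.4)), (295, array([-15.9,  -0. , -11.5]), np.float32(156.2)), (305, array([-23.2,  -0. , -10.3]), np.float32(159.7)), (315, array([-29.2,  -0. , -10.9]), np.float32(161.1)), (325, array([-44.8,   0. ,  -1. ]), np.float32(175.5))]
```

The pan is actually level: the profile is flat to within 0.5 mm, and the earlier fit was skewed by outliers. It sits inside the well outline at (262,262), about 1.5 mm above the floor. Setting it down.

Request:
{"fn": "play_rows", "kwargs": {"slide": [[0,0,0.008],[0,0,0.007],[0,0,0],[0,0,0]], "rotation": [[0,0,0],[0,0,0],[0,0,0],[0,0,0]], "jaw": [0.2,0.2,0.2,0.2]}}

```text
t: 9.47
tcp_pos: [496.5, -267.5, 13.6]
ee_rot: [-3.141, 0.0, 0.245]
force: [-3.9, 2.5, 8.9]
opening: 57.6
grip_force: 44.1
```

Request:
{"fn": "play_rows", "kwargs": {"slide": [[0,0,0],[0,0,0],[0,0,0],[0,0,0],[0,0,-0.05],[0,0,-0.2],[0,0,-0.3],[0,0,-0.35]], "rotation": [[0,0,0],[0,0,0],[0,0,0],[0,0,0],[0,0,0],[0,0,0],[0,0,0],[0,0,0]], "jaw": [0.5,0.6,0.7,0.7,0.7,0.7,0.7,0.7]}}

```text
t: 10.13
tcp_pos: [494.9, -266.3, 101.5]
ee_rot: [-3.138, 0.003, 0.245]
force: [0.7, -1.2, 0.2]
opening: 72.5
grip_force: 0.0
```

Request:
{"fn": "play_rows", "kwargs": {"slide": [[0,0,-0.35],[0,0,-0.35],[0,0,0],[0,0,0]], "rotation": [[0,0,0],[0,0,0],[0,0,0],[0,0,0]], "jaw": [0.7,-1,-1,-1]}}

```text
t: 10.47
tcp_pos: [498.2, -268.6, 175.9]
ee_rot: [3.137, -0.004, 0.245]
force: [0.1, 0.3, -0.5]
opening: 37.0
grip_force: 0.0
```

```bash
python3 ring.py w5;python3 - <<'E'
from h import *
D=np.load("w5.npz");s={k:D[k] for k in("tcp_pos","ee_rot")};W=world("wrist",D["d"],s)
Q=(W-[495.5,-266.9,0])@R.from_euler('z',.243).as_matrix();x,y,z=np.moveaxis(Q,-1,0)
m=(np.hypot(x,y)<40)&(z>19)&(z<40);P=Q[m];A=np.c_[P[:,:2],np.ones(len(P))];print("pan",len(P),np.median(P,0),P.min(0),P.max(0),np.linalg.lstsq(A,P[:,2],rcond=None)[0])
for xx in range(40,125,8):
    m=(abs(x-xx)<2)&(abs(y)<20);print(xx,m.sum(),np.percentile(z[m],[5,50,95]).round(1) if m.sum() else '')
E
```

```text
[ 498.2 -268.6  175.9] [ 3.137 -0.004  0.245]
pan 2578 [ 0.21164867 -0.43418314 24.47754071] [-30.90424939 -30.24687637  19.01964648] [28.6899982  28.31973816 27.06268469] [-6.74102379e-03 -1.16000064e-03  2.44189643e+01]
40 160 [14.5 15.8 16.9]
48 159 [14.3 15.8 17. ]
56 163 [17.  18.5 19.7]
64 161 [13.3 14.7 16. ]
72 175 [27.8 32.4 35.9]
80 234 [45.8 50.5 54.9]
88 254 [64.9 68.8 72.7]
96 413 [108.6 109.8 111.3]
104 392 [104.9 106.4 107.8]
112 0 
120 125 [-1.4 -0.3  1. ]
```

View pics/w5.png

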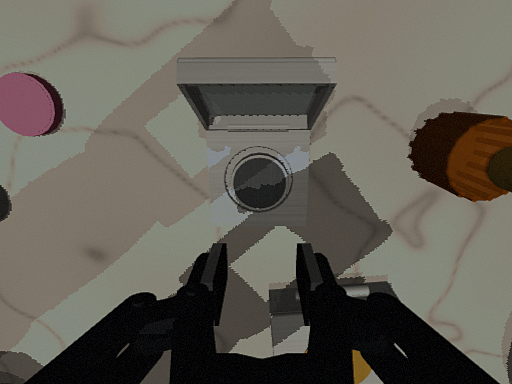

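The pan lies flat and centred in the well at (259,180). The lid is open at about 114°. Going over and behind it to sweep it shut.

Request:
{"fn": "play_rows", "kwargs": {"slide": [[0.25,0,0],[0.35,0,0],[0.35,0,0],[0.35,0,0],[0.18,0,0],[0,0,0],[0,0,0.3],[0,0,0.35]], "rotation": [[0,0,0],[0,0,0],[0,0,0],[0,0,0],[0,0,0],[0,0,0],[0,0,0],[0,0,0]], "jaw": [-1,-1,-1,-1,-1,-1,-1,-1]}}

```text
t: 11.18
tcp_pos: [641.3, -232.1, 108.2]
ee_rot: [3.139, -0.003, 0.246]
force: [0.6, -0.3, -1.1]
opening: 0.1
grip_force: 0.0
```

Request:
{"fn": "play_rows", "kwargs": {"slide": [[0,0,0.23],[0,0,0],[0,0,0],[-0.15,0,0],[-0.15,0,0],[0,0,0]], "rotation": [[0,0,0],[0,0,0],[0,0,0],[0,0,0],[0,0,0],[0,0,0]], "jaw": [-1,-1,-1,-1,-1,-1]}}

```text
t: 11.68
tcp_pos: [610.2, -240.1, 86.7]
ee_rot: [3.14, -0.001, 0.244]
force: [-0.4, 0.3, 0.4]
opening: 0.1
grip_force: 0.0
```

Request:
{"fn": "play_rows", "kwargs": {"slide": [[-0.12,0,0],[-0.12,0,0],[-0.12,0,0],[-0.13,0,0],[-0.13,0,0],[-0.12,0,0.01],[0,0,0],[0,0,0]], "rotation": [[0,0,0],[0,0,0],[0,0,0],[0,0,0],[0,0,0],[0,0,0],[0,0,0],[0,0,0]], "jaw": [-1,-1,-1,-1,-1,-1,-1,-1]}}

```text
t: 12.35
tcp_pos: [540.1, -257.5, 85.2]
ee_rot: [3.14, -0.002, 0.244]
force: [0.8, 0.2, -0.1]
opening: 0.1
grip_force: 0.0
```

Request:
{"fn": "play_rows", "kwargs": {"slide": [[-0.09,0,0.04],[-0.09,0,0.04],[-0.08,0,0.06],[-0.07,0,0.06],[-0.06,0,0.07],[-0.06,0,0.07],[0,0,0],[0,0,0]], "rotation": [[0,0,0],[0,0,0],[0,0,0],[0,0,0],[0,0,0],[0,0,0],[0,0,0],[0,0,0]], "jaw": [-1,-1,-1,-1,-1,-1,-1,-1]}}

```text
t: 13.02
tcp_pos: [494.4, -267.3, 48.3]
ee_rot: [-3.14, 0.001, 0.244]
force: [0.8, -1.0, 0.5]
opening: -0.1
grip_force: 0.0
```

Request:
{"fn": "play_rows", "kwargs": {"slide": [[-0.04,0,0.05],[-0.04,0,0.05],[0,0,0.04],[0,0,0.02],[0,0,0.02],[0,0,0],[0,0,0]], "rotation": [[0,0,0],[0,0,0],[0,0,0],[0,0,0],[0,0,0],[0,0,0],[0,0,0]], "jaw": [-1,-1,-1,-1,-1,-1,-1]}}

```text
t: 13.6
tcp_pos: [487.2, -269.7, 33.7]
ee_rot: [-3.141, 0.002, 0.245]
force: [-11.5, 3.9, 23.0]
opening: -0.2
grip_force: 11.4
```

Request:
{"fn": "play_rows", "kwargs": {"slide": [[0,0,-0.2],[0,0,-0.35],[0,0,-0.35],[0,0,-0.35],[0,0,-0.35],[0,0,-0.3],[0,0,0],[0,0,0]], "rotation": [[0,0,0],[0,0,0],[0,0,0.039],[0,0,0.039],[0,0,0],[0,0,0],[0,0,0],[0,0,0]], "jaw": [-1,-1,-1,-1,-1,0,0,0]}}

```text
t: 14.27
tcp_pos: [489.1, -270.5, 224.0]
ee_rot: [3.138, -0.004, -0.0]
force: [0.6, -0.3, 0.5]
opening: 35.8
grip_force: 0.0
```

```bash
python3 ring.py w6;python3 - <<'E'
from h import *
D=np.load("w6.npz");s={k:D[k] for k in("tcp_pos","ee_rot")};W=world("wrist",D["d"],s)
Q=(W-[495.5,-266.9,0])@R.from_euler('z',.243).as_matrix();x,y,z=np.moveaxis(Q,-1,0)
m=(abs(x)<50)&(abs(y)<50)&(z>20)&(z<70);P=Q[m];A=np.c_[P[:,:2],np.ones(len(P))];r=np.abs(P[:,2]-np.median(P[:,2]))<10
print("lid",len(P),np.percentile(P[:,2],[2,50,98]),np.linalg.lstsq(A[r],P[r,2],rcond=None)[0])
E
```

```text
[ 489.1 -270.5  224. ] [ 3.138 -0.004 -0.   ]
lid 7637 [32.36382311 33.90240989 35.5092082 ] [-1.84383367e-04 -3.22634669e-04  3.39118969e+01]
```

Request:
{"fn": "play_rows", "kwargs": {"slide": [[0.03,-0.2,0],[0.03,-0.33,0],[0.03,-0.33,0],[0.03,-0.33,0],[0.03,-0.33,0],[0.03,-0.33,0],[0.03,-0.33,0],[0.03,-0.33,0]], "rotation": [[0,0,0],[0,0,0],[0,0,0],[0,0,0],[0,0,0],[0,0,0],[0,0,0],[0,0,0]], "jaw": [0,0,0,0,0,0,0,0]}}

```text
t: 14.98
tcp_pos: [510.4, -16.8, 219.0]
ee_rot: [-3.141, 0.004, -0.0]
force: [0.2, -0.0, -0.2]
opening: 42.7
grip_force: 0.0
```

Request:
{"fn": "play_rows", "kwargs": {"slide": [[0.03,-0.33,0],[0.03,-0.33,0],[0.03,-0.33,0],[0.03,-0.33,0],[0.03,-0.33,0],[0.03,-0.33,0],[0.03,-0.33,0],[0.03,-0.33,0]], "rotation": [[0,0,0],[0,0,0],[0,0,0],[0,0,0],[0,0,0],[0,0,0],[0,0,0],[0,0,0]], "jaw": [0,0,0,0,0,0,0,0]}}

```text
t: 15.65
tcp_pos: [534.5, 246.8, 218.7]
ee_rot: [3.14, 0.004, -0.0]
force: [1.0, 0.1, -0.4]
opening: 42.5
grip_force: 0.0
```

Request:
{"fn": "play_rows", "kwargs": {"slide": [[0,0,0],[0,0,0],[0,0,0],[0,0,0],[0,0,0],[0,0,0],[0,0,0],[0,0,0]], "rotation": [[0,0.0389,0],[0,0.0389,0],[0,0.0389,0],[0,0.0389,0],[0,0.0389,0],[0,0,0],[0,0,0],[0,0,0]], "jaw": [0,0,0,0,0,0,0,0]}}

```text
t: 16.32
tcp_pos: [536.5, 245.7, 221.9]
ee_rot: [-3.141, -0.609, -0.0]
force: [0.3, -0.2, 0.2]
opening: 42.8
grip_force: 0.0
```

```bash
python3 ring.py w7;python3 - <<'E'
from h import *
D=np.load("w7.npz");p=D["p"];s={k:D[k] for k in("tcp_pos","ee_rot")};W=world("wrist",D["d"],s);x,y,z=np.moveaxis(W,-1,0)
g=p.max(2)
m=(g>110)&(x>560)&(x<680)&(y>195)&(y<320)&(z>55)&(z<125);P=W[m]
n=None
for _ in range(6):
    q=P.mean(0);w,V=np.linalg.eigh(np.cov((P-q).T));n=V[:,0]*np.sign(V[2,0]);r=(P-q)@n;P=P[abs(r)<max(2,2*np.median(abs(r)))]
print("plane",len(P),q,n,np.degrees(np.arccos(n[2])))
off=(W-q)@n
k=(off>36)&(off<48)&(x>540)&(x<700)&(y>195)&(y<320);P=W[k]
print("knob top",len(P),P.mean(0),np.median((P-q)@n))
a=np.array([n[2],0,-n[0]]);b=np.cross(n,a);uv=np.c_[(P-q)@a,(P-q)@b].astype(np.float32)
r=cv2.minAreaRect(uv);print(r);C=q+a*r[0][0]+b*r[0][1];print("axis at dial",C,"grip",C+30*n)
hsv=cv2.cvtColor(p,cv2.COLOR_BGR2HSV);red=((hsv[...,0]<6)|(hsv[...,0]>174))&(hsv[...,1]>150)&(hsv[...,2]>60)&(x>540)&(y>195)&(y<330)&(z>55)
nl,L,st,ce=cv2.connectedComponentsWithStats(red.astype(np.uint8))
for i in range(1,nl):
    if st[i,4]>15:
        P=W[L==i];c=np.median(P,0)-C;print("red",st[i],ce[i].round(),"a,b,off",[round(float(c@t),1) for t in(a,b,n)])
E
```

```text
[536.5 245.7 221.9] [-3.141 -0.609 -0.   ]
plane 6321 [626.44546245 257.48564358  88.72132004] [-0.5480155  -0.00115953  0.83646737] 33.23105820097968
knob top 1044 [592.60901043 255.66944207 113.45309113] 39.120953376863994
((-16.38238525390625, -1.4832935333251953), (15.927886962890625, 63.201690673828125), 74.94680786132812)
axis at dial [612.74307422 256.00235204  79.74208035] grip [596.30260924 255.96756614 104.83610157]
red [258 158   6  12  43] [261. 164.] a,b,off [35.9, -9.6, 16.4]
red [210 169   8  10  57] [214. 174.] a,b,off [24.3, 37.4, 11.4]
red [249 176  13  28 163] [255. 189.] a,b,off [17.1, -4.2, 41.3]
```

View pics/w7.png

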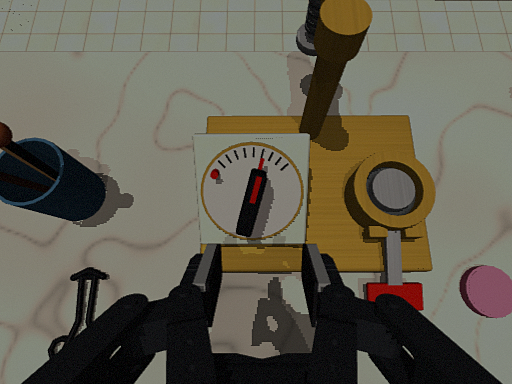

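Lid is flat at 33.9 mm, so shut. In this view the knob bar is at (252,202) with its pointer at (262,165), and the zero pin is at (214,174). The turn needed is about 72° anticlockwise. Lining up on the knob's axis.

Request:
{"fn": "play_rows", "kwargs": {"slide": [[-0.176,-0.103,0],[0,0,0],[0,0,0],[0,0,0],[0,0,0.3],[0,0,0.35],[0,0,0.3],[0,0,0]], "rotation": [[0,0,0],[0,0,0.0278],[0,0,0.0278],[0,0,0.0278],[0,0,0],[0,0,0],[0,0,0],[0,0,0]], "jaw": [0.1,0.1,0.1,0.1,0.1,0.1,0.1,0.1]}}

```text
t: 17.03
tcp_pos: [577.2, 253.6, 127.7]
ee_rot: [-2.969, -0.58, -0.317]
force: [-1.4, -0.7, -0.9]
opening: 46.5
grip_force: 0.0
```

Request:
{"fn": "play_rows", "kwargs": {"slide": [[0,0,0],[0,0,0]], "rotation": [[0,0,0],[0,0,0]], "jaw": [0.1,0.1]}}

```text
t: 17.2
tcp_pos: [577.7, 255.7, 135.1]
ee_rot: [-2.961, -0.588, -0.319]
force: [-0.2, 0.1, 0.8]
opening: 46.9
grip_force: 0.0
```

```bash
python3 ring.py w8;python3 - <<'E'
from h import *
D=np.load("w8.npz");s={k:D[k] for k in("tcp_pos","ee_rot")};W=world("wrist",D["d"],s);Rt=R.from_euler('xyz',s["ee_rot"]).as_matrix()
T=(W-s["tcp_pos"])@Rt;x,y,z=np.moveaxis(T,-1,0)
G=np.array([597.5,256,103.5]);print("G tool",((G-s["tcp_pos"])@Rt).round(1))
dark=D["p"].max(2)<140
m=(abs(y+0)<25)&(abs(x)<55)&(z>20)&(z<50);P=T[m]
print(len(P),np.histogram(P[:,2],15))
z0=np.median(P[:,2]);P=P[abs(P[:,2]-z0)<3];r=cv2.minAreaRect(P[:,:2].astype(np.float32));print(z0,P.mean(0),r)
E
```

```text
[577.7 255.7 135.1] [-2.961 -0.588 -0.319]
G tool [-2.   0.2 37.2]
2556 (array([ 196, 1247,  732,  126,   27,   21,   17,   28,   12,   19,   21,
         22,   15,   18,   55]), array([22.91707613, 24.72120531, 26.5253345 , 28.32946368, 30.13359286,
       31.93772205, 33.74185123, 35.54598041, 37.3501096 , 39.15423878,
       40.95836796, 42.76249715, 44.56662633, 46.37075551, 48.1748847 ,
       49.97901388]))
26.38143445403554 [ 0.1564751   0.24247193 26.26786994] ((-2.217620849609375, 0.2555232048034668), (15.956001281738281, 63.49696731567383), 89.90361785888672)
```

View pics/w8.png

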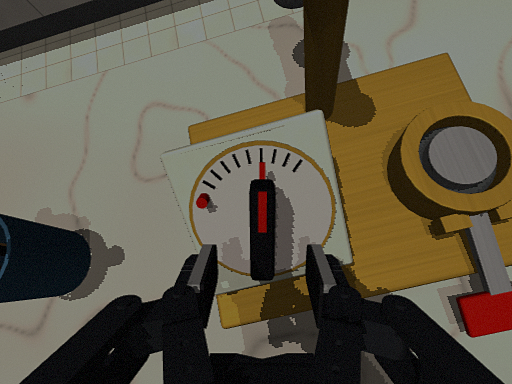

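Bar is aligned with the tool (centre 2 mm off, angle within 0.1°), its top 26 mm ahead. Advancing and gripping.

Request:
{"fn": "play_rows", "kwargs": {"slide": [[-0.022,0,0.2],[0,0,0.2],[0,0,0.1],[0,0,0.04],[0,0,0],[0,0,0],[0,0,0],[0,0,0]], "rotation": [[0,0,0],[0,0,0],[0,0,0],[0,0,0],[0,0,0],[0,0,0],[0,0,0],[0,0,0]], "jaw": [0.1,0.1,0.1,0.1,0.1,-0.2,-0.7,-0.7], "squeeze": 50}}

```text
t: 17.92
tcp_pos: [605.5, 256.3, 89.9]
ee_rot: [-2.962, -0.589, -0.317]
force: [-8.0, -2.4, 7.5]
opening: 15.3
grip_force: 48.5
```

Request:
{"fn": "play_rows", "kwargs": {"slide": [[0,0,0],[0,0,0],[0,0,0]], "rotation": [[0,0,0],[0,0,0],[0,0,0]], "jaw": [-0.7,-0.7,-0.7]}}

```text
t: 18.17
tcp_pos: [605.5, 256.3, 89.9]
ee_rot: [-2.961, -0.589, -0.317]
force: [-5.4, -3.2, 7.7]
opening: 15.4
grip_force: 48.6
```

Request:
{"fn": "play_rows", "kwargs": {"slide": [[0,0,0],[0,0,0],[0,0,0],[0,0,0],[0,0,0],[0,0,0],[0,0,0],[0,0,0]], "rotation": [[0,0,-0.0333],[0,0,-0.0333],[0,0,-0.0333],[0,0,-0.0333],[0,0,-0.0333],[0,0,-0.0333],[0,0,-0.0333],[0,0,-0.0333]], "jaw": [-0.7,-0.7,-0.7,-0.7,-0.7,-0.7,-0.7,-0.7]}}

```text
t: 18.83
tcp_pos: [605.5, 255.6, 89.9]
ee_rot: [2.773, -0.501, 0.674]
force: [-6.3, -7.4, 8.6]
opening: 15.3
grip_force: 48.8
```

Request:
{"fn": "play_rows", "kwargs": {"slide": [[0,0,0],[0,0,0],[0,0,0],[0,0,0],[0,0,0]], "rotation": [[0,0,-0.025],[0,0,-0.025],[0,0,-0.025],[0,0,0],[0,0,0]], "jaw": [-0.7,-0.7,-0.7,-0.7,-0.7]}}

```text
t: 19.25
tcp_pos: [605.6, 255.4, 90.0]
ee_rot: [2.673, -0.409, 0.904]
force: [-6.6, -6.7, 8.7]
opening: 15.2
grip_force: 60.1
```

```bash
cat > st.py <<'E'
from h import *
s=read_state();Rt=R.from_euler('xyz',s["ee_rot"]).as_matrix();a=np.array([.819,0,.574]);x=Rt[:,0]
print("ang",np.degrees(np.arctan2(x[1],x@a)),"mom tool",(Rt.T@s["moment"]).round(3),"F",s["force"].round(1),s["opening"],s["joint_positions"].round(2))
E
python3 st.py
```

```text
ang 46.127955958799866 mom tool [-0.432 -0.946  1.54 ] F [-6.6 -6.7  8.7] 15.179915544704517 [ 0.39  0.15  2.03 -0.54  0.45  1.58]
```

Request:
{"fn": "play_rows", "kwargs": {"slide": [[0,0,0],[0,0,0],[0,0,0],[0,0,0],[0,0,-0.2],[0,0,-0.35],[0,0,0],[0,0,0]], "rotation": [[0,0,0],[0,0,0],[0,0,0],[0,0,0],[0,0,0],[0,0,0],[0,0,0],[0,0,0]], "jaw": [0.1,0.1,0.1,0.1,0.1,0.1,0.1,0.1]}}

```text
t: 19.92
tcp_pos: [574.2, 257.3, 135.5]
ee_rot: [2.67, -0.41, 0.911]
force: [-0.4, -0.9, 0.1]
opening: 46.8
grip_force: 0.0
```

```bash
python3 st.py; python3 ring.py w9;python3 - <<'E'
from h import *
D=np.load("w9.npz");s={k:D[k] for k in("tcp_pos","ee_rot")};W=world("wrist",D["d"],s);Rt=R.from_euler('xyz',s["ee_rot"]).as_matrix()
T=(W-s["tcp_pos"])@Rt;x,y,z=np.moveaxis(T,-1,0)
m=(abs(y)<25)&(abs(x)<55)&(z>18)&(z<33);P=T[m];z0=np.median(P[:,2]);P=P[abs(P[:,2]-z0)<3];r=cv2.minAreaRect(P[:,:2].astype(np.float32));print(len(P),z0,r)
E
```

```text
ang 46.432266367388955 mom tool [ 0.162 -0.177  0.008] F [-0.4 -0.9  0.1] 46.75877040154208 [ 0.42  0.    2.08 -0.48  0.53  1.53]
[574.2 257.3 135.5] [ 2.67  -0.41   0.911]
2236 28.617213752745286 ((-0.41411590576171875, 0.7688360214233398), (64.25120544433594, 15.966534614562988), 3.237973928451538)
```

View pics/w9.png

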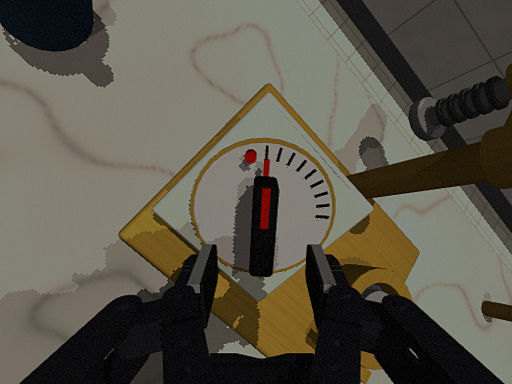

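The pointer now sits at the first tick beside the red pin (pointer at (266,160), pin at (251,156)). The torque rose to 1.5 N m and the bar lagged the tool by 3°, so it is hard against the stop. Backing off and handing in.

Request:
{"fn": "play_rows", "kwargs": {"slide": [[0,0,-0.3],[0,0,-0.3],[0,0,-0.2],[0,0,0],[0,0,0],[0,0,0]], "rotation": [[0,0,0],[0,0,0],[0,0,0],[0,0,0],[0,0,0],[0,0,0]], "jaw": [0.1,0.1,0.1,0.1,0.1,0.1]}}

```text
t: 20.47
tcp_pos: [527.5, 255.9, 196.8]
ee_rot: [2.673, -0.404, 0.908]
force: [0.4, 0.5, -0.4]
opening: 47.2
grip_force: 0.0
```

```bash
python3 -c "
from plant import sign_off
print(sign_off())"
```

```text
the job is handed in; nothing more can be done
None
```

The job is handed in at about 20 s of the 64 s allowed: the pan lies flat in the compact's well, the lid is fully shut (its top measured level at 33.9 mm), and the knob is back against its zero stop; sign-off returned no verdict.

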